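# Set the telescopic trammel for an arc

## Task

Get the trammel ready to draw the big arc on the oak panel: lift it over, still closed, and set its eye fully down over the steel pivot pin, then take hold of the black head so that the orange catch is squeezed in and draw the head out toward the blue tape, past the first stop, to the second stop where it will go no farther. Finish while still holding the head, with the trammel fully drawn out, the eye down on the pin and the pencil point standing on the blue tape; do not let go. Leave the plane and the tape measure where they are.

Things in the scene. Friction and masses are not known exactly. Their poses are not given: they have to be found in the camera images.
- eye (a point): Middle of the hole of the trammel's eye: an aluminium ring 36 mm across, 14 mm thick, with an 11 mm through hole. The point is 7 mm above the ring's underside, which is the underside of the whole tool; the beam's axis runs 21 mm above it. Axes: x along the beam from the eye to the head, z up. The tool weighs 0.25 kg and is 230 mm long when closed.
- tube (a point): On the axis of the trammel's outer tube, 88 mm along the beam from the eye, 28 mm above the tool's underside: near the closed tool's centre of mass, the place to carry it by. The aluminium tube is 18 mm wide and high, free for fingers from 37 to 113 mm from the eye; a black collar 28 mm square follows, 115 to 141 mm. x along the beam to the head, z up.
- grip (a point): Centre of the black head: 40 mm along the beam, 28 wide, 28 high, 28 mm above the tool's underside, 163 mm from the eye when closed. The orange catch button (15 x 14 mm) stands 5 mm proud of its +y side: gripping across both sides here presses it. A red pencil stands 29 mm farther out, its top 33 mm above this point. x along the beam away from the eye, z up.
- pencil_tip (a point): The point of the pencil, at the level of the tool's underside; 192 mm from the eye's centre when closed and 300 mm when both sections are drawn out.
- pin_tip (a point): Top of the fixed steel pivot pin, upright on the panel: 8 mm diameter, 24 mm tall above the panel's upper face, the top 5 mm tapering to 3.6 mm diameter.
- mark (a point): Centre of a strip of blue tape, 44 x 26 mm, stuck flat on the panel's upper face 300 mm from the pin; a pencilled cross marks its centre. It may lie to the right or to the left of the pin.
- first_section (a joint): How far the trammel's middle section is drawn out of the outer tube (m): 0 closed, 0.050 at its stop (the first stop). It slides with about 2.5 N of friction and stays where it is left.
- head (a joint): How far the head with its inner rod is drawn out of the middle section (m): 0 closed, 0.058 at its stop (with the other section out, the second stop of the whole trammel). It slides with about 5.5 N of friction, so it moves after the middle section has reached its stop, and stays where it is left.
- catch (a joint): Travel of the orange catch button into the head (m): 0 out, 0.005 flush with the head's side. While the trammel is closed both sections are locked until it is pressed 0.003 or more (about 6 N; 8 N when flush); a spring pushes it out again. Once drawn out nothing is locked.
- oak_panel: Oak panel lying flat, held fast to the table, 300 x 400 x 22 mm (its long side is its y axis); origin at the centre of its underside.
- trammel: The whole trammel, the red-pencil beam compass lying on the table at the start, to the right of the panel; origin under the centre of the eye, x along the beam to the head, z up.
- plane: Blue block plane, 48 x 171 x 54 mm, to be left alone; origin at the centre of its underside.
- tape_measure: Yellow tape measure, 74 x 93 x 34 mm, to be left alone; origin at the underside.
Things that resemble listed ones, but are neither listed nor needed, are in the scene too. Leave any turquoise look-alike of the trammel alone.

How it is judged:
By the outcome, as a careful person would: the job done as asked, in the order asked, and still so for the second after the job is handed in, while the arm keeps its last pose, push and grip.
It also fails if it takes over 56 s, if anything falls off the work surface, if the arm or the gripper's body presses on something with over 40 N, if the wrist force passes 120 N, or if a joint passes its speed limit or range.

## Robot

A 7-joint arm with a two-finger parallel gripper is mounted at the origin on the work surface; the furniture and walls round the work are solid. World frame = base frame: x ahead of the robot, y to its left, z up, the work surface at z = 0. Lengths are in m, angles in rad, forces in N, time in s.
With the tool pointing down it reaches from about 0.375 to 0.925 m from the base axis. Payload 3.1 kg.
Tool frame: the origin (TCP) lies between the finger pads; the fingertips stand 19 mm ahead of it and the grasp point (between the pads) is the TCP; z points along the fingers, y is the line along which they close (so a half turn about z gives the same grasp; the last joint's range is limited). The gripper opens to 85 mm and grips with 20 to 120 N. Pads are 22 mm wide; open, the fingers measure 114 mm over their backs; the gripper's body (76 mm by 85 mm) begins 54 mm behind the grasp point. The pads swing forward as they close: fully open they stand 13 mm farther back than shut.
Start: joints at [-1.386, 0.383, 0.044, 1.598, -0.018, 1.161, -0.05], TCP at [0.181, 0.624, 0.25] pointing down, gripper open.
Joint ranges: [-2.61, 2.61], [-0.41, 2.15], [-1.48, 1.57], [0, 2.5], [-1.57, 4.71], [0.05, 1.97], [-2.85, 2.85]. Speed limits (rad/s): [2.79, 2.79, 3.14, 3.14, 3.14, 3.14, 3.14].

## Interface

Orientations are given as a unit quaternion [x, y, z, w].
In Python, from bench import move_ptp, movel, move_j, move_gripper, pause, inverse_kinematics, read_camera, camera_params, MotionError, sign_off, look_for, tip_of, read_time_s, read_qpos, read_joint_vel, read_effort, read_eef_pos, read_tcp_rot, read_ft_force, read_ft_torque, read_finger_gap, read_grasp_force gives the robot as it stands. Calls block until the motion is done:
- move_ptp(position, orientation): joint-space move of the TCP to a pose.
- movel(position, orientation=None, speed=0.15): straight line of the TCP; orientation=None keeps the orientation; speed is the mean speed in m/s.
- move_j(angles): joint-space move.
- move_gripper(opening, effort=None): finger opening in m; effort is the grip in N (None keeps the last); returns when the fingers have stopped.
- pause(seconds).
- inverse_kinematics(position, orientation): joint angles nearest the present ones, or None.
- read_camera(name): name is "scene" or "top" or "wrist"; returns the picture (384x512x3 uint8, red, green, blue); there is no depth.
- camera_params(name): a dict with "K" (3x3 intrinsics, pixels), "camera_from_world" (4x4, takes a point from world to camera coordinates). Camera axes: x right, y down, z forward; pixel columns grow to the right and rows downward; lengths in m; the calibration is good to about 2 mm. The wrist camera is an equidistant fisheye: a pixel r from the principal point sees the ray r / f radians off the axis. A picture is of the moment at which its call begins: read the wrist's pose just before it. camera_params takes no time and is no camera call; for the wrist camera it gives the pose at the moment of the call.
A pose or a line that the arm cannot do raises MotionError and nothing moves.
- sign_off(): hands the job in; it is judged then, once.
Trained networks look in the newest picture that a camera, given by its name, has taken for a name from the list of things; names that differ only in an ending like _2 or _b are one class to them, and where a whole thing is asked for, a point or a joint stands for the part that bears it (a point fixed in the world has none). Each returns a list of dicts, best first, with "confidence" (0 to 1); they miss things now and then, are a little off and sometimes report something else, mostly with a low value. They report only what shows in the picture. A call takes as long as a camera call. They do not tell look-alikes from the thing itself.
- look_for(camera, name): "at" ([column, row] in pixels, amid what is visible of it).
- tip_of(camera, name): "at" ([column, row] in pixels: a listed point, or the origin of a listed thing).
Readings, each from a call of its own:
- read_time_s(): time.
- read_qpos(): joint angles.
- read_joint_vel(): joint speeds.
- read_effort(): joint torques, N m.
- read_eef_pos(): TCP position.
- read_tcp_rot(): TCP orientation.
- read_ft_force(): force on the tool from outside, world axes, zero at the start.
- read_ft_torque(): the same for the moment, N m.
- read_finger_gap(): finger opening in m.
- read_grasp_force(): force on a finger pad.
Only numpy, scipy, OpenCV 4.12 (cv2) and the standard library are available. Lean on these libraries where they do the work, as an engineer would, in place of code of your own. Each camera call takes 0.05 s, during which the arm holds its last target. There are 200 camera calls.

## Working session

There is one attempt and no reset: what is moved stays moved. The work goes in short steps, each a Python script; the robot and the scene stay as the last script left them, time stands still between calls to the robot, and variables do not carry over. Pictures are saved under pics/ and viewed, at most 10 in all, crops included, and the job is handed in when it is done.

```bash
mkdir -p pics; ls
python3 - <<'E'
from bench import *
import cv2,numpy as np
for c in("top","scene"):
    im=read_camera(c); cv2.imwrite(f"pics/{c}0.png",im[...,::-1])
    p=camera_params(c); print(c,np.round(p["K"],1).tolist(),np.round(p["camera_from_world"],4).tolist())
    for n in("eye","tube","grip","pencil_tip","pin_tip","mark","oak_panel"):
        print(n,[(np.round(d["at"],1).tolist(),round(d["confidence"],2)) for d in tip_of(c,n)])
print(read_tcp_rot(),read_eef_pos(),read_finger_gap(),read_time_s())
E
```

```text
pics
top [[411.8, 0.0, 252.9], [0.0, 411.8, 196.1], [0.0, 0.0, 1.0]] [[0.0264, -0.9995, -0.0144, -0.0151], [-0.9882, -0.0239, -0.1513, 0.4544], [0.1509, 0.0182, -0.9884, 1.2752], [0.0, 0.0, 0.0, 1.0]]
eye [([322.7, 273.0], 0.95), ([368.0, 206.1], 0.72)]
tube [([343.5, 250.2], 0.98), ([378.3, 176.0], 0.73)]
grip [([365.2, 238.0], 0.68), ([388.4, 155.7], 0.61)]
pencil_tip [([385.3, 149.1], 0.72), ([366.8, 234.3], 0.7)]
pin_tip [([188.6, 154.7], 0.56)]
mark [([282.4, 179.1], 0.64), ([380.3, 175.4], 0.51)]
oak_panel [([240.6, 162.2], 0.97), ([373.3, 204.4], 0.44)]
scene [[482.1, 0.0, 254.7], [0.0, 482.1, 189.6], [0.0, 0.0, 1.0]] [[0.8964, -0.4427, 0.0245, -0.4097], [-0.1796, -0.413, -0.8928, 0.1447], [0.4053, 0.7959, -0.4497, 1.2865], [0.0, 0.0, 0.0, 1.0]]
eye [([215.8, 269.1], 0.71), ([323.4, 280.2], 0.63)]
tube [([359.0, 266.9], 0.94), ([244.3, 269.5], 0.75)]
grip [([274.6, 279.3], 0.95), ([388.0, 267.4], 0.74)]
pencil_tip [([399.7, 277.7], 0.64), ([283.2, 291.7], 0.58)]
pin_tip [([256.8, 164.8], 0.35)]
mark [([286.7, 207.9], 0.4)]
oak_panel [([277.9, 196.4], 0.63)]
[ 1.40927070e-01  9.90019980e-01 -4.69959658e-06 -3.41258170e-07] [0.18138566 0.62417954 0.25025852] 0.08561990361352388 0.8
```

View pics/top0.png

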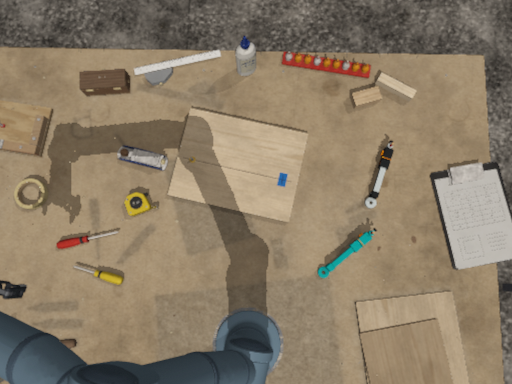

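View pics/scene0.png

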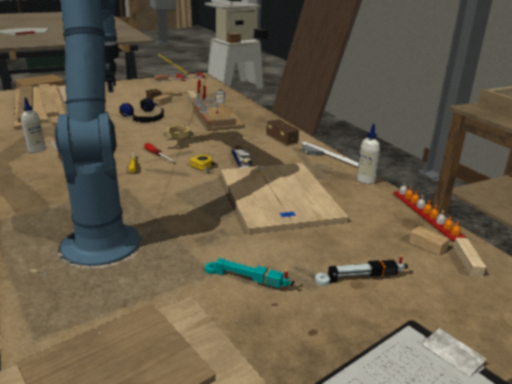

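The top view shows the real trammel with its eye near (371,203), its orange catch near (385,160) and its pencil near (389,143). The turquoise decoy is at (345,253). The pin is near (191,160) and the blue tape at (282,180).

```bash
cat > h.py <<'E'
from bench import *
import cv2,numpy as np
from scipy.spatial.transform import Rotation as R
def ray(cam,px,p=None):
    p=p or camera_params(cam);K=np.array(p["K"]);T=np.array(p["camera_from_world"])
    x=(px[0]-K[0,2])/K[0,0];y=(px[1]-K[1,2])/K[1,1]
    if cam=="wrist":
        r=np.hypot(x,y)+1e-12;d=np.array([np.sin(r)*x/r,np.sin(r)*y/r,np.cos(r)])
    else:d=np.array([x,y,1.])
    return -T[:3,:3].T@T[:3,3],T[:3,:3].T@d
def at_z(cam,px,z,p=None):
    o,d=ray(cam,px,p);return o+d*(z-o[2])/d[2]
def down(yaw):  # tool down, tool y (closing line) at angle yaw in world
    y=np.array([np.cos(yaw),np.sin(yaw),0]);z=np.array([0,0,-1.]);x=np.cross(y,z)
    return R.from_matrix(np.c_[x,y,z]).as_quat()
def best(pos,yaw):  # pick half turn nearer present joints/within ranges
    q0=read_qpos();c=[]
    for k in(0,np.pi):
        q=inverse_kinematics(list(pos),down(yaw+k).tolist())
        if q is not None:c.append((abs(np.array(q)-q0).max(),yaw+k,q))
    return min(c,key=lambda t:t[0]) if c else None
def snap(cam,names,f=None):
    p=camera_params(cam);im=read_camera(cam)
    if f:cv2.imwrite("pics/"+f,im[...,::-1])
    return p,im,{n:[(np.array(d["at"]),d["confidence"]) for d in tip_of(cam,n)] for n in names}
E
python3 - <<'E'
from h import *
for n,px,z in(("eye",(368,206.1),.007),("eye2",(371,203),.014),("tube",(378.3,176),.028),("grip",(388.4,155.7),.028),("tip",(385.3,149.1),0),("pin",(188.6,154.7),.046),("pinbase",(191,160),.03),("mark",(282.4,179.1),.022)):
    print(n,at_z("top",px,z).round(4))
e=at_z("top",(370,204),.007);g=at_z("top",(387,156),.028)
v=(g-e)[:2];a=np.arctan2(v[1],v[0]);print("yaw",a)
t=e[:2]+.088*v/np.hypot(*v);print(t)
b=best([*t,.2],a+np.pi/2);print(b)
print(best([*t,.028],a+np.pi/2))
E
```

```text
eye [ 0.4353 -0.3748  0.007 ]
eye2 [ 0.4446 -0.3827  0.014 ]
tube [ 0.5306 -0.4037  0.028 ]
grip [ 0.5982 -0.4375  0.028 ]
tip [ 0.6278 -0.4366  0.    ]
pin [0.5823 0.2061 0.046 ]
pinbase [0.5689 0.2003 0.03  ]
mark [ 0.5144 -0.0971  0.022 ]
yaw -0.32170265619724064
[ 0.52574398 -0.4091667 ]
(np.float64(1.219595092790068), np.float64(4.390686324187449), array([-0.16619742,  0.75435919,  1.1489382 ,  1.63734482, -0.72272508,
        1.23635363, -0.75814365]))
(np.float64(1.2325669805090953), np.float64(4.390686324187449), array([-0.15322553,  1.06980329,  1.13946384,  1.71877761, -1.08472079,
        1.12241222, -0.55189105]))
```

Run:
```python
from h import *
t=[.526,-.409];y=4.39
move_ptp([*t,.2],down(y).tolist());print(read_qpos().round(2),read_time_s())
p,im,r=snap("wrist",("eye","tube","grip","pencil_tip","catch"),"w1.png")
print(np.round(p["K"],1).tolist())
zz=dict(eye=.007,tube=.028,grip=.028,pencil_tip=0,catch=.028)
for n in r:
    for px,c in r[n]:print(n,px.round(1),round(c,2),at_z("wrist",px,zz[n],p).round(4))
# planned path feasibility
pin=np.array([.575,.203]);mk=np.array([.514,-.097]);d=(mk-pin)/np.hypot(*(mk-pin));a=np.arctan2(d[1],d[0])
print("dir",a)
for k in(0,np.pi):
  for z in(.1,.05):
    q=inverse_kinematics([*(pin+.088*d),z],down(a+np.pi/2+k).tolist());print(k,z,None if q is None else np.round(q,2))
  for s in(.163,.271):
    q=inverse_kinematics([*(pin+s*d),.05],down(a+np.pi/2+k).tolist());print(k,s,None if q is None else np.round(q,2))
```

```text
[-0.17  0.75  1.15  1.64 -0.72  1.24 -0.76] 4.5833Traceback (most recent call last):
  File "<stdin>", line 4, in <module>
  File "h.py", line 25, in snap
    return p,im,{n:[(np.array(d["at"]),d["confidence"]) for d in tip_of(cam,n)] for n in names}
                                                                 ~~~~~~^^^^^^^
ValueError: it knows: eye, grip, mark, oak_panel, pencil_tip, pin_tip, plane, tape_measure, trammel, tube
```

View pics/w1.png

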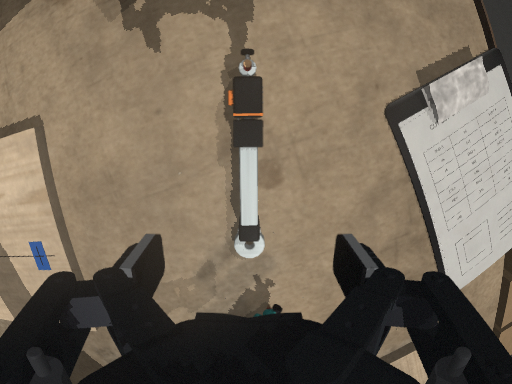

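The wrist view shows the trammel upright in the frame, with the eye at (249,244), the head at (248,95) and the orange catch on its left side. It sits slightly left of centre between the fingers.

Run:
```python
from h import *
p,im,r=snap("wrist",("eye","tube","grip","pencil_tip","mark"))
print(np.round(p["K"],1).tolist(),np.round(p["camera_from_world"],3).tolist())
zz=dict(eye=.007,tube=.028,grip=.028,pencil_tip=0,mark=.022)
for n in r:
    for px,c in r[n]:print(n,px.round(1),round(c,2),at_z("wrist",px,zz[n],p).round(4))
print("hand",at_z("wrist",(249,244),.014,p).round(4),at_z("wrist",(248,95),.042,p).round(4))
pin=np.array([.575,.203]);mk=np.array([.514,-.097]);d=(mk-pin)/np.hypot(*(mk-pin));a=np.arctan2(d[1],d[0])
print("dir",a)
for k in(0,np.pi):
  for s,z in((.088,.12),(.088,.05),(.163,.05),(.271,.05)):
    q=inverse_kinematics([*(pin+s*d),z],down(a+np.pi/2+k).tolist());print(k,s,z,None if q is None else np.round(q,2))
```

```text
[[297.3, 0.0, 248.4], [0.0, 297.3, 190.6], [0.0, 0.0, 1.0]] [[-0.317, -0.949, 0.0, -0.22], [-0.916, 0.306, 0.261, 0.586], [-0.248, 0.083, -0.965, 0.493], [0.0, 0.0, 0.0, 1.0]]
eye [243.3 244. ] 0.84 [ 0.4486 -0.3757  0.007 ]
tube [244.7 170.4] 0.86 [ 0.5348 -0.4068  0.028 ]
grip [246.7 100.1] 0.73 [ 0.601  -0.4311  0.028 ]
pencil_tip [268.3 305.5] 0.68 [ 0.3473 -0.3761  0.    ]
pencil_tip [245.4  70.7] 0.63 [ 0.6332 -0.4402  0.    ]
mark [ 37.2 257.3] 0.81 [ 0.5139 -0.0912  0.022 ]
hand [ 0.4497 -0.383   0.014 ] [ 0.6047 -0.4337  0.042 ]
dir -1.771394950642614
0 0.088 0.12 [-1.    0.54  0.9   1.93 -0.53  0.92 -0.04]
0 0.088 0.05 [-0.91  0.64  0.79  1.95 -0.62  0.81  0.03]
0 0.163 0.05 [-0.79  0.59  0.78  2.01 -0.59  0.77  0.14]
0 0.271 0.05 [-0.6   0.55  0.76  2.06 -0.56  0.75  0.32]
3.141592653589793 0.088 0.12 [-1.25  1.03  1.44  1.94 -1.09  1.28 -2.76]
3.141592653589793 0.088 0.05 [-1.21  1.08  1.32  1.96 -1.18  1.18 -2.73]
3.141592653589793 0.163 0.05 [-1.11  1.05  1.32  2.02 -1.17  1.15 -2.58]
3.141592653589793 0.271 0.05 [-0.94  1.02  1.32  2.07 -1.16  1.12 -2.37]
```

Run:
```python
from h import *
a=-.326;y=a+np.pi/2;t=np.array([.533,-.408])
print(inverse_kinematics([*t,.15],down(y).tolist()))
move_ptp([*t,.15],down(y).tolist());print(read_qpos().round(2),read_time_s())
p,im,r=snap("wrist",("eye","tube","grip"),"w2.png")
zz=dict(eye=.007,tube=.028,grip=.028)
for n in r:
    for px,c in r[n]:print(n,px.round(1),round(c,2),at_z("wrist",px,zz[n],p).round(4))
T=np.array(p["camera_from_world"]);print(-T[:3,:3].T@T[:3,3])
```

```text
[ 0.27362063  0.54839589  0.42712728  1.63950753 -0.25788826  1.00989074
  2.028288  ]
[ 0.27  0.55  0.43  1.64 -0.26  1.01  2.03] 7.5
eye [243.5  87.1] 0.75 [ 0.4482 -0.3831  0.007 ]
tube [248.5 192.2] 0.69 [ 0.5349 -0.4078  0.028 ]
grip [250.7 270.4] 0.88 [ 0.6082 -0.4305  0.028 ]
[ 0.47053927 -0.3859839   0.27298334]
```

View pics/w2.png

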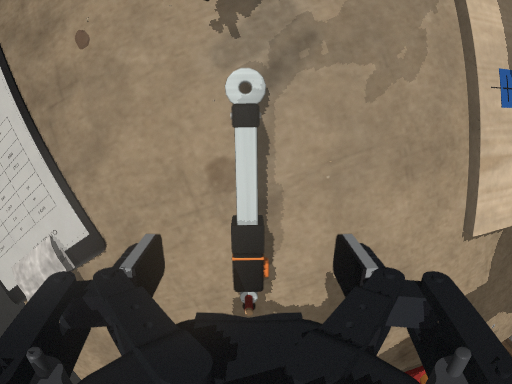

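The wrist view confirms the eye's hole at (246,87), with the tube running straight down the frame and the catch on the right at (266,269). Next I grip the tube and carry it.

Run:
```python
from h import *
a=-.312;y=a+np.pi/2;t=np.array([.533,-.409])
move_gripper(.05)
move_ptp([*t,.06],down(y).tolist())
movel([*t,.028],speed=.08)
move_gripper(0,50);print("gap",read_finger_gap(),read_grasp_force(),read_ft_force())
movel([*t,.15],speed=.15);print(read_finger_gap(),read_ft_force())
pin=np.array([.575,.203]);mk=np.array([.514,-.095]);d=(mk-pin)/np.hypot(*(mk-pin));b=np.arctan2(d[1],d[0])
q=down(b+np.pi/2).tolist();T=[*(pin+.088*d),.15]
print(np.round(inverse_kinematics(T,q),2))
move_ptp(T,q);print(read_eef_pos(),read_qpos().round(2),read_time_s())
p,im,r=snap("wrist",("eye","tube","pin_tip"),"w3.png")
zz=dict(eye=.129,tube=.15,pin_tip=.046)
for n in r:
    for px,c in r[n]:print(n,px.round(1),round(c,2),at_z("wrist",px,zz[n],p).round(4))
```

```text
gap 0.01725348369199024 50.722745060920715 [-0.56173815  0.33075415  1.90763739]
0.017134045225871634 [-0.02282677  0.51946702 -2.80822585]
[-0.77  0.39  0.59  1.9  -0.27  0.93 -0.25]
[0.55766656 0.11549184 0.15001864] [-0.77  0.39  0.59  1.9  -0.27  0.93 -0.25] 12.4667
eye [247.1  65.7] 0.89 [0.5754 0.2033 0.129 ]
tube [247.3 254. ] 0.66 [0.558  0.1188 0.15  ]
```

View pics/w3.png

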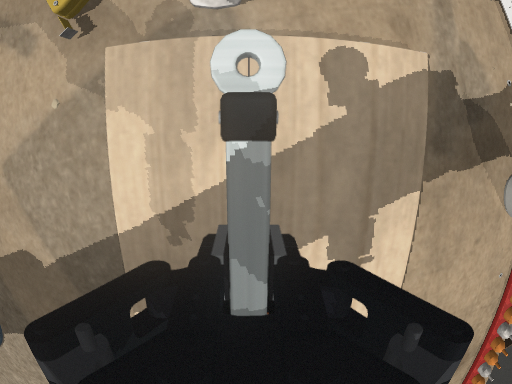

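The eye's hole is at (248,66) and centred as planned. It hides the pin, so I draw back 60 mm to see it.

Run:
```python
from h import *
pin=np.array([.575,.203]);mk=np.array([.514,-.095]);d=(mk-pin)/np.hypot(*(mk-pin))
movel([*(pin+.148*d),.12],speed=.2)
p,im,r=snap("wrist",("eye","pin_tip"),"w4.png")
np.save("w4.npy",p["camera_from_world"])
print(read_eef_pos())
for n,z in(("eye",.099),("pin_tip",.046)):
    for px,c in r[n]:print(n,px.round(1),round(c,2),at_z("wrist",px,z,p).round(4))
cv2.imwrite("pics/w4c.png",cv2.resize(im[0:170,170:330,::-1],None,fx=3.5,fy=3.5,interpolation=cv2.INTER_CUBIC))
```

```text
[0.54619263 0.05939921 0.12052917]
eye [247.3  66.3] 0.68 [0.5629 0.1442 0.099 ]
pin_tip [246.2   3.2] 0.74 [0.5728 0.1963 0.046 ]
```

View pics/w4c.png

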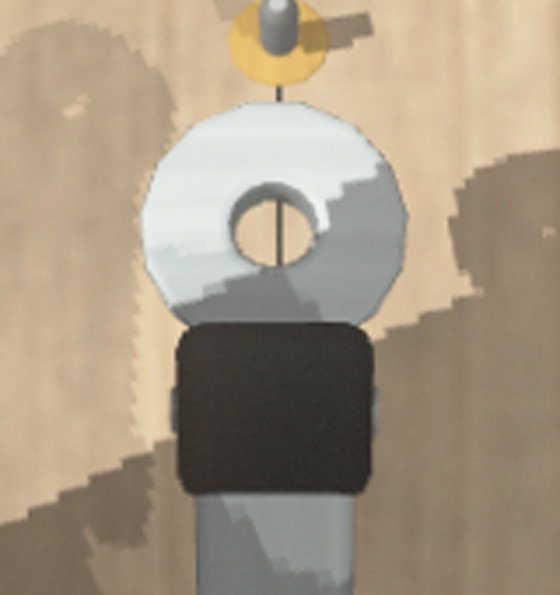

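The pin's shaft is at about (249,10) on its yellow base ring, and the hole is at (249,65). The beam lies along the pencilled line. The pin's tip is cut off, so I draw back a little farther.

Run:
```python
from h import *
pin=np.array([.575,.203]);mk=np.array([.514,-.095]);d=(mk-pin)/np.hypot(*(mk-pin))
print(read_qpos().round(3))
movel([*(pin+.185*d),.12],speed=.2)
p,im,r=snap("wrist",("eye","pin_tip"),"w5.png")
print(read_eef_pos(), p["K"])
np.save("w5.npy",p["camera_from_world"])
for n,z in(("eye",.099),("pin_tip",.046)):
    for px,c in r[n]:print(n,px.round(1),round(c,2),at_z("wrist",px,z,p).round(4))
for n in("pin_tip","mark"):
  q,_,rr=snap("top",(n,)); 
  for px,c in rr[n]:print("top",n,px,c,at_z("top",px,.046 if n=="pin_tip" else .022).round(4))
cv2.imwrite("pics/w5c.png",cv2.resize(im[0:120,190:310,::-1],None,fx=5,fy=5,interpolation=cv2.INTER_CUBIC))
```

```text
[-0.683  0.4    0.593  1.971 -0.294  0.854 -0.132]
[0.53839725 0.02316501 0.12021725] [[297.31863964   0.         248.384476  ]
 [  0.         297.31863964 190.62094434]
 [  0.           0.           1.        ]]
eye [248.9  67.9] 0.61 [0.5565 0.1072 0.099 ]
top pin_tip [188.4 157.3] 0.52 [0.5737 0.2063 0.046 ]
top mark [280.7 178.9] 0.57 [ 0.5149 -0.0916  0.022 ]
```

View pics/w5c.png

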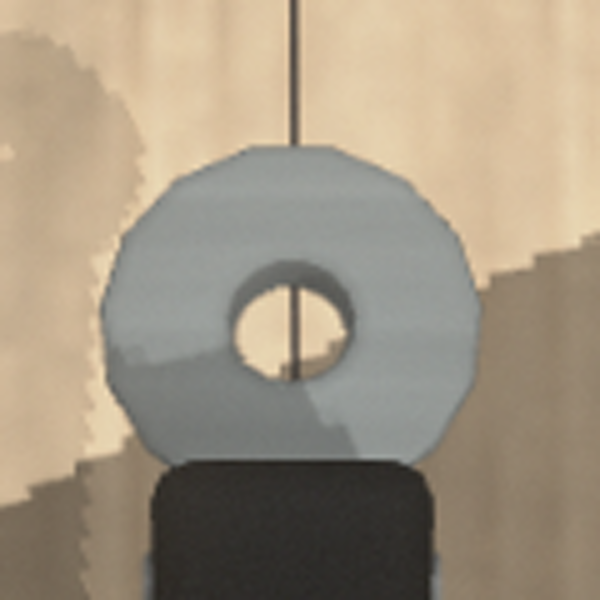

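Backing away pushed the pin out of the frame. The ring stays centred on the pencilled line at column 249. I go forward instead so that the pin's tip shows just ahead of the ring.

Run:
```python
from h import *
pin=np.array([.575,.203]);mk=np.array([.514,-.095]);d=(mk-pin)/np.hypot(*(mk-pin))
movel([*(pin+.132*d),.12],speed=.2)
p,im,r=snap("wrist",("eye","pin_tip"),"w6.png")
np.save("w6.npy",p["camera_from_world"]);print(read_eef_pos(),read_time_s())
for n,z in(("eye",.099),("pin_tip",.046)):
    for px,c in r[n]:print(n,px.round(1),round(c,2),at_z("wrist",px,z,p).round(4))
cv2.imwrite("pics/w6c.png",cv2.resize(im[0:120,190:310,::-1],None,fx=5,fy=5,interpolation=cv2.INTER_CUBIC))
```

```text
[0.54822265 0.07244738 0.11988347] 14.55
eye [244.6  64.9] 0.87 [0.5648 0.1641 0.099 ]
pin_tip [249.4  29.2] 0.51 [0.5738 0.1963 0.046 ]
```

View pics/w6c.png

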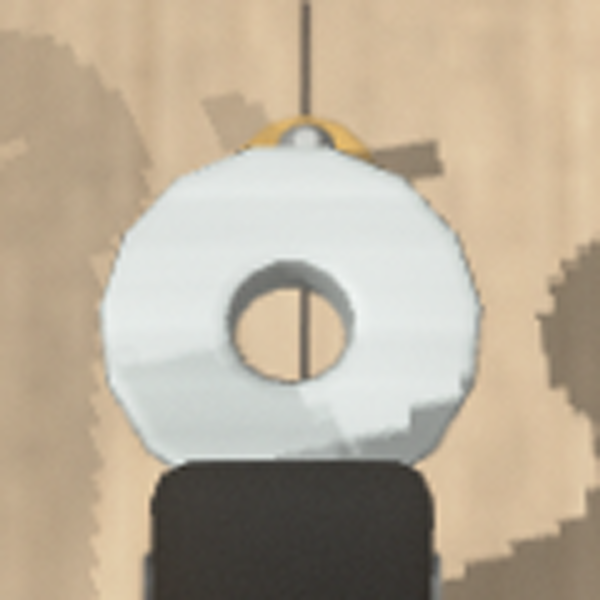

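The pin's tip shows at pixel (251.4,27.8) just above the ring, and the hole's upper rim is centred at (248.2,64.2).

Run:
```python
from h import *
p=camera_params("wrist");t=read_eef_pos();print(t)
e=at_z("wrist",(248.2,64.2),t[2]-.014,p)  # upper rim
mat=R.from_quat(read_tcp_rot()).as_matrix()
pn=at_z("wrist",(251.4,27.8),.046,p)
print("eye",e,"dist",np.hypot(*(e-t)[:2]),"pin",pn, "delta",pn-e)
f=-mat[:,0];v=(e-t)[:2];print("tool x",mat[:2,0],"eye dir",v/np.hypot(*v))
for m in((282,180),(281,179)):
  mk=at_z("top",m,.022);print(mk,np.hypot(*(mk-pn)[:2]),np.arctan2(*(mk-pn)[[1,0]]))
print(np.arctan2(*(-v)[::-1]))
```

```text
[0.54822265 0.07244738 0.11988347]
eye [0.56636837 0.15972617 0.10588347] dist 0.08914512697409731 pin [0.57547746 0.1935415  0.046     ] delta [ 0.0091091   0.03381533 -0.05988347]
tool x [0.20190743 0.9794041 ] eye dir [0.20355254 0.97906402]
[ 0.51141438 -0.09582321  0.022     ] 0.29637141648328924 -1.7886741515143603
[ 0.51462388 -0.09254669  0.022     ] 0.29248865594867945 -1.7803818604242307
-1.7757813949539563
```

Run:
```python
from h import *
t=read_eef_pos()
movel([t[0]+.0091,t[1]+.0338,.12],speed=.1)
movel([t[0]+.0091,t[1]+.0338,.079],speed=.08)
p,im,r=snap("wrist",("eye",));print(read_eef_pos(),read_ft_force(),read_time_s())
cv2.imwrite("pics/w7c.png",cv2.resize(im[0:120,190:310,::-1],None,fx=5,fy=5,interpolation=cv2.INTER_CUBIC))
```

```text
[0.55796811 0.10626584 0.07946188] [ 0.0774638   0.05111827 -2.90004774] 15.7917
```

View pics/w7c.png

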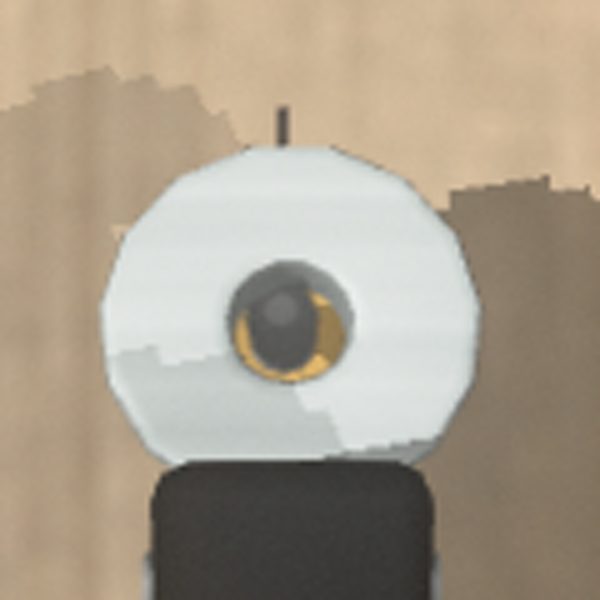

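The pin's tip shows inside the hole at pixel (246,61.4), slightly left of the hole's centre. I compute the correction and lower it.

Run:
```python
from h import *
p=camera_params("wrist");t=read_eef_pos();u=t[2]-.028
e=at_z("wrist",(248.2,64.2),u+.014,p);pn=at_z("wrist",(246.,61.4),.046,p);dl=(pn-e)[:2];print(e,pn,"delta mm",dl*1e3)
if np.hypot(*dl)<.004:
    x,y=t[:2]+dl
    movel([x,y,t[2]],speed=.05)
    for z in(.072,.066,.06,.056,.053,.051):
        movel([x,y,z],speed=.04);f=read_ft_force();print(read_eef_pos().round(4),f.round(2),read_finger_gap())
        if f[2]>8 or np.hypot(*f[:2])>15:break
print(read_time_s())
```

```text
[0.57598808 0.19359526 0.06546188] [0.57583089 0.19839109 0.046     ] delta mm [-0.1571899   4.79582125]
15.7917
```

```bash
cat >> h.py <<'E'
def proj(P,p):
    T=np.array(p["camera_from_world"]);K=np.array(p["K"]);c=T[:3,:3]@np.array(P)+T[:3,3];s=np.hypot(c[0],c[1]);th=np.arctan2(s,c[2])
    return K[:2,2]+K[0,0]*th*c[:2]/s
E
python3 - <<'E'
from h import *
p=camera_params("wrist");t=read_eef_pos();u=t[2]-.028
e=at_z("wrist",(248.2,64.2),u+.014,p)
for dy in(0,.002,.0048):
  for z in(u+.014,u,.046,.041,.022):
    print(dy,round(z,3),((proj([e[0],e[1]+dy,z],p)-[190,0])*5).round(0))
# rim radii
a=[proj([e[0],e[1]+s*.0055,u],p) for s in(-1,1)];print([((v-[190,0])*5).round() for v in a])
print(((proj([.5758,.1984,.022],p)-[190,0])*5))
c=np.array(p["camera_from_world"]);print(-c[:3,:3].T@c[:3,3])
E
```

```text
0 0.065 [291. 321.]
0 0.051 [291. 343.]
0 0.046 [291. 350.]
0 0.041 [291. 357.]
0 0.022 [291. 378.]
0.002 0.065 [287. 300.]
0.002 0.051 [287. 324.]
0.002 0.046 [287. 332.]
0.002 0.041 [287. 339.]
0.002 0.022 [287. 362.]
0.0048 0.065 [280. 272.]
0.0048 0.051 [281. 298.]
0.0048 0.046 [281. 307.]
0.0048 0.041 [282. 314.]
0.0048 0.022 [283. 340.]
[array([302., 395.]), array([280., 291.])]
[280.97542494 340.02503825]
[0.57138498 0.17188909 0.20255462]
```

The projection of the rims and of the pin's base both agree with the 4.8 mm offset; the earlier tip was half hidden by the ring. I apply it and descend while watching the force.

Run:
```python
from h import *
t=read_eef_pos();x,y=t[0]-.0002,t[1]+.0048
movel([x,y,t[2]],speed=.05)
for z in(.072,.066,.06,.056,.053,.051):
    movel([x,y,z],speed=.04);f=read_ft_force();print(read_eef_pos().round(4),f.round(2))
    if f[2]>5 or np.hypot(*f[:2])>15:break
p,im,r=snap("wrist",("eye",))
cv2.imwrite("pics/w8c.png",cv2.resize(im[0:120,190:310,::-1],None,fx=5,fy=5,interpolation=cv2.INTER_CUBIC))
print(read_time_s())
```

```text
[0.5571 0.1108 0.0714] [ 0.51 -0.73 -2.63]
[0.5574 0.1109 0.0655] [-0.26 -0.58 -3.46]
[0.5575 0.111  0.0596] [ 0.77 -0.72 -2.51]
[0.5576 0.1111 0.0557] [-0.08  0.93 -2.43]
[0.5576 0.1111 0.0528] [ 0.36 -0.35 -2.29]
[0.5579 0.1111 0.051 ] [ 0.17 -0.07 -2.56]
17.825
```

View pics/w8c.png

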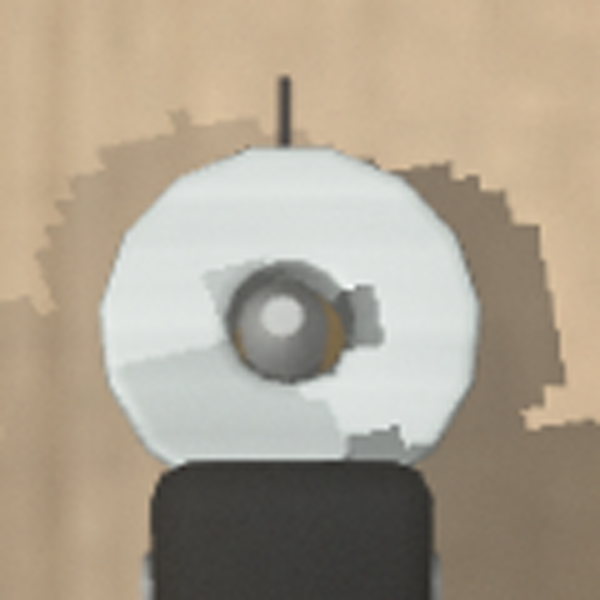

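The pin sits inside the hole at pixel (246,63) with no side force. I seat it fully, release the tube and check the head's position from above.

Run:
```python
from h import *
t=read_eef_pos();x,y=t[:2]
for z in(.0500,.0492,.0485,.048):
    movel([x,y,z],speed=.03);f=read_ft_force();print(read_eef_pos().round(4),f.round(2))
    if f[2]>4:break
move_gripper(.05,50);print("open",read_ft_force())
movel([x,y,.12],speed=.2)
b=-1.776;d=np.array([np.cos(b),np.sin(b)])
g=np.array([.5758,.1984])+.163*d
move_gripper(.07)
movel([*g,.15],speed=.25)
p,im,r=snap("wrist",("eye","tube","grip","pin_tip"))
for n,z in(("eye",.029),("tube",.05),("grip",.05),("pin_tip",.046)):
    for px,c in r[n]:print(n,px.round(1),round(c,2),at_z("wrist",px,z,p).round(4))
print(read_eef_pos(),read_time_s())
# orange catch & ring
hsv=cv2.cvtColor(im,cv2.COLOR_RGB2HSV);m=cv2.inRange(hsv,(5,180,150),(18,255,255));ys,xs=np.nonzero(m)
print("orange",len(xs),xs.min() if len(xs) else 0,xs.max() if len(xs) else 0,ys.min() if len(xs) else 0,ys.max() if len(xs) else 0)
for n in("tube","grip","pencil_tip","mark","eye"):
  _,_,q=snap("top",(n,));z=dict(tube=.05,grip=.05,pencil_tip=.022,mark=.022,eye=.029)[n]
  for px,c in q[n]:print("top",n,px.round(1),round(c,2),at_z("top",px,z).round(4))
```

```text
[0.5581 0.1111 0.0506] [-1.33 -0.41  1.92]
[0.5582 0.111  0.0504] [-3.13 -0.32  7.54]
open [ 0.34125914 -0.55141557 -0.11395222]
tube [249.7  99.9] 0.71 [0.5594 0.1117 0.05  ]
grip [250.8 198.3] 0.76 [0.5448 0.0372 0.05  ]
grip [248.    5.4] 0.22 [0.5734 0.185  0.05  ]
[0.54236942 0.04034235 0.14940605] 20.2917
orange 20 505 511 322 329
top tube [343.2 251.2] 0.57 [ 0.288  -0.2855  0.05  ]
top grip [365.7 236.4] 0.74 [ 0.335 -0.355  0.05 ]
top grip [239.7 167.7] 0.53 [0.5426 0.0405 0.05  ]
top pencil_tip [367.4 233.5] 0.52 [ 0.346  -0.3676  0.022 ]
top pencil_tip [248.9 172. ] 0.41 [0.5353 0.0117 0.022 ]
top mark [281.3 175.7] 0.62 [ 0.5255 -0.0933  0.022 ]
top eye [321.8 272.1] 0.75 [ 0.2225 -0.2232  0.029 ]
top eye [190.4 159.9] 0.52 [0.5694 0.2025 0.029 ]
```

The tool seated at a tool height of 50.4 mm with firm contact, and the head lies within about 3 mm of the plan. I grip the head and draw it out.

Run:
```python
from h import *
b=-1.776;d=np.array([np.cos(b),np.sin(b)]);g=np.array([.5758,.1984])+.163*d
movel([*g,.0505],down(b+np.pi/2).tolist(),speed=.1)
print(read_ft_force())
move_gripper(0,60);print("gap",read_finger_gap(),read_grasp_force(),read_ft_force().round(2))
t0=read_eef_pos()
for s in(.03,.06,.09,.1):
    movel([*(t0[:2]+s*d),.0505],speed=.06);t=read_eef_pos();print(s,t.round(4),((t-t0)[:2]@d).round(4),read_ft_force().round(2),read_ft_force()[:2]@d,read_finger_gap())
np.save("t0.npy",t0);print(read_time_s())
```

```text
[ 0.32636058 -0.03941342  1.01024198]
gap 0.026895094591037255 59.72900390625 [-0.17 -0.17  3.79]
0.03 [0.5368 0.0085 0.0508] 0.031 [-0.47  1.99  6.55] -1.852051317138274 0.027342273767950207
0.06 [ 0.5308 -0.0201  0.0508] 0.0601 [-0.56  2.21  5.42] -2.045709591918942 0.027072845566941197
0.09 [ 0.5249 -0.0488  0.0507] 0.0896 [-0.14  3.83  6.12] -3.7247791355025037 0.027233154892203532
0.1 [ 0.5227 -0.0592  0.0507] 0.1002 [-0.36  2.42  5.6 ] -2.300013891814426 0.02686686532067214
24.65
```

Run:
```python
from h import *
b=-1.776;d=np.array([np.cos(b),np.sin(b)]);t0=np.load("t0.npy")
for s in np.arange(.103,.122,.0015):
    movel([*(t0[:2]+s*d),.0505],speed=.03);t=read_eef_pos();f=read_ft_force();print(round(s,4),((t-t0)[:2]@d).round(4),t[2].round(4),f.round(1),(f[:2]@d).round(2))
    if f[:2]@d<-14:break
p,im,r=snap("top",("eye","pencil_tip","mark","grip"),"top9.png")
for n in r:
  z=dict(grip=.05,pencil_tip=.022,mark=.022,eye=.029)[n]
  for px,c in r[n]:print("top",n,px.round(1),round(c,2),at_z("top",px,z).round(4))
print(read_eef_pos(),read_finger_gap(),read_time_s())
```

```text
0.103 0.1023 0.0507 [0.1 4.4 5.1] -4.31
0.1045 0.103 0.0506 [-0.6  5.2  6.3] -4.95
0.106 0.1039 0.0506 [-0.3  6.4  5. ] -6.16
0.1075 0.1053 0.0506 [0.8 6.3 4.8] -6.3
0.109 0.1068 0.0507 [0.3 6.9 4.7] -6.81
0.1105 0.1083 0.0506 [-0.2  6.6  5. ] -6.41
0.112 0.1098 0.0507 [1.4 5.8 4.6] -5.93
0.1135 0.111 0.0506 [1.8 7.8 5.4] -8.01
0.115 0.1111 0.0506 [0.8 8.9 5.4] -8.84
0.1165 0.1112 0.0506 [ 1.8 10.6  4.8] -10.75
0.118 0.1113 0.0505 [ 2.  12.1  4.6] -12.26
0.1195 0.1114 0.0505 [ 2.8 15.2  3.6] -15.43
top eye [324.7 272.5] 0.79 [ 0.2215 -0.2322  0.029 ]
top eye [191.3 159.4] 0.68 [0.5711 0.1996 0.029 ]
top pencil_tip [367.4 236.1] 0.44 [ 0.3378 -0.3675  0.022 ]
top mark [281.8 177.8] 0.49 [ 0.5186 -0.0951  0.022 ]
[ 0.52067572 -0.07023411  0.05050625] 0.027108576779733676 27.9
```

The head hit a firm stop at 111 mm, which is 108 mm of travel plus slack at the pin. I check the tape's position from the blue pixels in the saved pictures.

Run:
```python
from h import *
def blue(f,box):
    im=cv2.imread("pics/"+f);h=cv2.cvtColor(im,cv2.COLOR_BGR2HSV);m=cv2.inRange(h,(105,150,60),(125,255,255))
    x0,x1,y0,y1=box;ys,xs=np.nonzero(m[y0:y1,x0:x1]);return xs+x0,ys+y0
for cam,f,box in(("top","top0.png",(265,300,165,195)),("scene","scene0.png",(270,310,200,225)),("top","top9.png",(255,310,160,200))):
    xs,ys=blue(f,box)
    if len(xs):
        P=np.array([at_z(cam,q,.022)[:2] for q in zip(xs,ys)]);print(f,len(xs),"mean",P.mean(0).round(4),P.min(0).round(3),P.max(0).round(3))
im=read_camera("scene");cv2.imwrite("pics/scene9.png",im[...,::-1])
xs,ys=blue("scene9.png",(260,320,195,230));P=np.array([at_z("scene",q,.022)[:2] for q in zip(xs,ys)])
if len(P):print("scene now",len(xs),P.mean(0).round(4),P.min(0).round(3),P.max(0).round(3))
for n in("pencil_tip","eye","grip"):print(n,[(np.round(k["at"],1),round(k["confidence"],2),at_z("scene",k["at"],dict(pencil_tip=.022,eye=.029,grip=.05)[n]).round(4)) for k in tip_of("scene",n)])
print(read_ft_force().round(1),read_time_s())
```

```text
top0.png 81 mean [ 0.5142 -0.0957] [ 0.495 -0.109] [ 0.534 -0.083]
scene0.png 32 mean [ 0.5161 -0.0941] [ 0.499 -0.103] [ 0.535 -0.085]
top9.png 12 mean [ 0.5    -0.0992] [ 0.495 -0.103] [ 0.505 -0.096]
scene now 30 [ 0.517  -0.0932] [ 0.499 -0.102] [ 0.535 -0.083]
pencil_tip [(array([284.4, 289.7]), 0.97, array([ 0.3367, -0.3956,  0.022 ])), (array([289.6, 212.9]), 0.67, array([ 0.5258, -0.0915,  0.022 ]))]
eye [(array([258. , 171.1]), 0.87, array([0.5658, 0.1959, 0.029 ])), (array([214.1, 268.7]), 0.86, array([ 0.2177, -0.2642,  0.029 ]))]
grip [(array([283.5, 197.8]), 0.71, array([ 0.5287, -0.0468,  0.05  ])), (array([276.1, 278.8]), 0.59, array([ 0.32  , -0.3841,  0.05  ]))]
[ 2.7 14.5  4.7] 28.1
```

Run:
```python
from bench import *
print(sign_off())
```

```text
the job is handed in; nothing more can be done
None
```

I handed the job in at about 28 s: the eye is down on the pin, the trammel is drawn out to its second stop, and the gripper still holds the head with the catch squeezed in. By my position estimates the pencil point is about 2 mm from the centre of the blue tape, though the gripper hid most of the tape from the top camera. The plane and tape measure were not touched.

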